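# Back the specimen carousel up one notch under the UV lamp

### The job

The specimen carousel has been fed one notch too far, past the UV lamp's window. With a fingertip, push the red ball lever outward so that the ratchet pawl lifts out of the teeth and stays tipped back, push the orange fin to turn the carousel backward (clockwise seen from above) by one notch so that the glowing green willemite stands before the violet window, then tip the lever back so that the pawl drops into the new notch. Force nothing, grip nothing, and leave the cup, the black case and the calcite where they stand.

Things in the scene. Friction and masses are not known exactly. Their poses are not given: they have to be found in the camera images.
- indexer: Fixed indexer on the bench: blue metal base plate 250 x 420 x 12 mm carrying carousel, pawl and grey UV lamp box. Origin: at bench height on the carousel's vertical axis; z up, turned only about z. In its own axes the pawl is at the -y side, the lamp box at +y, the orange fin at -x. 'Outward' for the pawl lever is its -y.
- deck (a point): Centre of the carousel's deck top, 36 mm above the bench, on its axis. Black deck, 170 mm diameter, ringed by 12 upward steel saw teeth (30 degrees each, out to 214 mm diameter, tops 34 mm above the bench). Stones fixed on the deck at its +x and +y sides (indexer axes) reach 70 mm above the bench.
- carousel (a joint): Turn of the carousel, rad; positive = counter-clockwise from above (forward feed), negative = backward. A notch is 0.524 (30 degrees); it starts within 0.035 of 0, and the notch wanted has its middle at -0.524. It stays where left; pushing the fin takes about 4 N. With the pawl down, a tooth stops it about 0.1 behind a notch's middle; forward, the pawl rides over the teeth.
- pawl (a joint): Tilt of the red pawl with its ball lever, rad: about 0 = nose down in a notch; grows as the nose lifts and the ball swings outward; stop at 0.90 = tipped back. Weighted: below about 0.5 it falls into the teeth by itself, above that it falls outward to the stop and stays. Nose on the crest of a tooth instead of in a notch: over 0.1. Moving it takes about 1 N.
- fin (a point): Middle of the orange fin standing on the deck: 50 mm long radially (35 to 85 mm from the axis), 10 mm thick, 36 to 70 mm above the bench. It lies 60 mm from the axis at 195 degrees (counter-clockwise from the indexer's +x) plus the carousel's turn. Backward: push its counter-clockwise face (on the pawl's side) towards the lamp box.
- hinge (a point): Point on the pawl's level hinge axis, which runs along the indexer's x at y=-145 mm, 44 mm above the bench; this point is at x=0, in line with the pawl arm (16 mm wide, reaching +y over the teeth). Bracket cheeks at x=-26 and +16 mm reach 53 mm above the bench.
- ball (a point): Centre of the red ball (20 mm diameter) ending the pawl's lever, a steel rod 8 mm thick; the ball is 45 mm from the hinge axis, at x=-45 mm in the indexer's axes, beside the pawl arm. Pawl down: the lever leans inward (+y, over the teeth), 65 degrees above level. Tipped back: it leans outward (-y), 63 degrees above level.
- nose (a point): Middle of the underside of the pawl's nose (10 mm wide along x, 16 mm along y), 48 mm from the hinge axis, over the ring of teeth when down.
- willemite (a point): The glowing green willemite stone fixed on the carousel deck, about 28 mm across; this point is its middle, 64 mm from the carousel axis.
- window (a point): Middle of the violet window (80 x 50 mm) of the lamp box, 75 mm above the bench, 133 mm from the carousel axis, facing it. The box is 170 x 90 mm (x, y of the indexer), centred 47 mm behind this point, 153 mm tall, with a bulb on top up to 208 mm.
- cup_mid (a point): Middle of the clear glass cup, 66 mm rim diameter, 75 mm tall, loose, upright on the bench. Leave alone.
- case_mid (a point): Middle of the black steel tweezers case, 140 x 34 x 16 mm (x, y, z), loose, lying on the bench. Leave alone.
- calcite_mid (a point): Middle of the honey-coloured calcite rhomb, 44 x 34 x 26 mm, loose on the bench. Leave alone.

How it is judged:
On the way, in this order (a step that is already met when the one before it is completed fails the run):
1. the pawl is tipped back while the carousel is still in its first notch (value of joint pawl above 0.75 rad and value of joint carousel between -0.15 and 0.15 rad), for 0.2 s.
2. the carousel is turned back one notch with the pawl still up (value of joint pawl above 0.65 rad and value of joint carousel between -0.68 and -0.37 rad), for 0.2 s.
At the end, for the whole second after the job is handed in: The carousel stands at rest one notch back (between -0.68 and -0.37 rad), the pawl is down in that notch (below 0.095 rad), and the cup, case and calcite are within 20 mm of where they stood (value of joint carousel between -0.68 and -0.37 rad and value of joint pawl below 0.095 rad and velocity of joint carousel between -0.05 and 0.05 rad/s and distance of each of cup_mid, case_mid, calcite_mid from where it was at the start of the episode below 0.02 m); the robot touches nothing.
It fails at once if the cup, the case or the calcite is moved by more than 20 mm, lifted or knocked over (distance of any of cup_mid, case_mid, calcite_mid from where it was at the start of the episode above 0.02 m).
It fails at once if the pawl or its lever is forced or gripped hard (over 25 N) (contact force between the fingers and pawl above 25 N).
It fails at once if the carousel is forced or gripped hard (over 25 N) (contact force between the fingers and carousel above 25 N).
It also fails if it takes over 54 s, if anything falls off the work surface, if the arm or the gripper's body presses on something with over 40 N, if the wrist force passes 120 N, or if a joint passes its speed limit or range.

### The arm

A 6-joint arm with a two-finger parallel gripper is mounted at the origin on the work surface. World frame = base frame: x ahead of the robot, y to its left, z up, the work surface at z = 0. Lengths are in m, angles in rad, forces in N, time in s.
With the tool pointing down it reaches from about 0.2 to 0.875 m from the base axis. Payload 3.4 kg.
Tool frame: the origin (TCP) lies between the finger pads; the fingertips stand 25 mm ahead of it and the grasp point (between the pads) lies 6 mm ahead of it (r.nose_length is the z of the fingertips in the tool frame, in m); z points along the fingers, y is the line along which they close (so a half turn about z gives the same grasp; the last joint's range is limited). The gripper opens to 94 mm and grips with 3 to 60 N. Pads are 16 mm wide; open, the fingers measure 119 mm over their backs; the gripper's body (75 mm by 177 mm) begins 78 mm behind the grasp point.
Start: joints at [1.203, 0.276, 1.505, -0, 1.361, -0.121], TCP at [0.14, 0.558, 0.23] pointing down, gripper open.
Joint ranges: [-2.89, 2.89], [-0.75, 2.08], [0.22, 2.7], [-1.18, 4.32], [0.11, 2.71], [-2.7, 2.7]. Speed limits (rad/s): [2.57, 2.57, 3.14, 3.14, 3.14, 3.14].

### API

Orientations are given as a unit quaternion [w, x, y, z].
In Python, from plant import r, gripper_to, inverse_kinematics, vision, models, telemetry gives the robot as it stands. Calls block until the motion is done:
- r.move_to(position, orientation): joint-space move of the TCP to a pose.
- r.move_l(position, rot=None, vel=0.15, guard=None): straight line of the TCP; rot=None keeps the orientation; vel is the mean speed in m/s. With guard (N) it stops when the force on the tool has changed by that much, and returns True; else False.
- r.movej(angles): joint-space move.
- gripper_to(opening, f_grip=None): finger opening in m; f_grip is the grip in N (None keeps the last); returns when the fingers have stopped.
- r.hold(seconds).
- inverse_kinematics(position, orientation): joint angles nearest the present ones, or None.
- vision.snapshot(name): name is "scene" or "side" or "wrist"; returns the picture (384x512x3 uint8, red, green, blue); there is no depth.
- vision.get_calibration(name): a dict with "fx", "fy", "cx", "cy" (pixels), "position" and "orientation" of the camera in the world. Camera axes: x right, y down, z forward; pixel columns grow to the right and rows downward; lengths in m; the calibration is good to about 2 mm. A picture is of the moment at which its call begins: read the wrist's pose just before it. get_calibration takes no time and is no camera call; for the wrist camera it gives the pose at the moment of the call.
A pose or a line that the arm cannot do raises r.PlanningError and nothing moves.
- r.sign_off(): hands the job in; it is judged then, once.
Trained networks look in the newest picture that a camera, given by its name, has taken for a name from the list of things; names that differ only in an ending like _2 or _b are one class to them, and where a whole thing is asked for, a point or a joint stands for the part that bears it (a point fixed in the world has none). Each returns a list of dicts, best first, with "score" (0 to 1); they miss things now and then, are a little off and sometimes report something else, mostly with a low value. They report only what shows in the picture. A call takes as long as a camera call.
- models.boxes_of(thing, camera): "at" ([x, y, z] in m, in world coordinates, good to about 4 mm: the middle of the surface that is visible of it).
- models.regions_of(thing, camera): "pixels" (384x512 bool, what is visible of it).
- models.mark_of(thing, camera): "at" ([x, y, z] in m, in world coordinates, good to about 4 mm: a listed point, or the origin of a listed thing).
Readings, each from a call of its own:
- telemetry.current_t(): time.
- telemetry.current_joints(): joint angles.
- telemetry.current_dq(): joint speeds.
- telemetry.current_joint_efforts(): joint torques, N m.
- telemetry.current_ee_pos(): TCP position.
- telemetry.current_tool_rot(): TCP orientation.
- telemetry.current_wrist_force(): force on the tool from outside, world axes, zero at the start.
- telemetry.current_torque(): the same for the moment, N m.
- telemetry.current_opening(): finger opening in m.
- telemetry.current_finger_force(): force on a finger pad.
Only numpy, scipy, OpenCV 4.12 (cv2) and the standard library are available. Lean on these libraries where they do the work, as an engineer would, in place of code of your own. Each camera call takes 0.05 s, during which the arm holds its last target. There are 200 camera calls.

## Working session

There is one attempt and no reset: what is moved stays moved. The work goes in short steps, each a Python script; the robot and the scene stay as the last script left them, time stands still between calls to the robot, and variables do not carry over. Pictures are saved under pics/ and viewed, at most 10 in all, crops included, and the job is handed in when it is done.

```bash
mkdir -p pics; python3 - <<'E'
from plant import r, vision, models, telemetry
import cv2, numpy as np
ims=[]
for c in ("scene","side"):
    im=vision.snapshot(c); ims.append(im)
    for n in ("indexer","deck","fin","hinge","ball","nose","willemite","window","cup_mid","case_mid","calcite_mid"):
        print(c,n,[(np.round(d["at"],3).tolist(),round(d["score"],2)) for d in models.mark_of(n,c)[:2]])
for c,im in zip(("scene","side"),ims): cv2.imwrite(f"pics/{c}0.png",cv2.resize(im[:,:,::-1],(800,600)))
print(telemetry.current_t(),telemetry.current_tool_rot(),r.nose_length)
E
```

```text
scene indexer [([0.598, -0.0, -0.0], 0.87), ([0.578, -0.141, 0.041], 0.25)]
scene deck [([0.596, 0.003, 0.034], 0.76), ([0.587, -0.097, 0.03], 0.73)]
scene fin [([0.544, -0.005, 0.053], 0.77)]
scene hinge [([0.578, -0.141, 0.04], 0.65)]
scene ball [([0.537, -0.114, 0.08], 0.54)]
scene nose [([0.585, -0.096, 0.032], 0.62)]
scene willemite [([0.577, 0.063, 0.049], 0.84)]
scene window [([0.617, 0.133, 0.073], 0.63), ([0.576, 0.063, 0.049], 0.59)]
scene cup_mid [([0.643, -0.264, 0.04], 0.71)]
scene case_mid [([0.48, -0.278, 0.011], 0.81)]
scene calcite_mid [([0.751, -0.095, 0.015], 0.6)]
side indexer [([0.599, 0.001, 0.008], 0.81), ([0.642, -0.26, 0.036], 0.69)]
side deck [([0.598, 0.002, 0.036], 0.85)]
side fin [([0.541, -0.008, 0.051], 0.64), ([0.479, -0.281, 0.006], 0.44)]
side hinge [([0.577, -0.14, 0.042], 0.84)]
side ball [([0.538, -0.115, 0.085], 0.66), ([0.583, -0.093, 0.028], 0.31)]
side nose [([0.582, -0.092, 0.026], 0.75)]
side willemite [([0.575, 0.058, 0.053], 0.97)]
side window []
side cup_mid [([0.644, -0.264, 0.038], 0.93)]
side case_mid [([0.478, -0.28, 0.008], 0.78)]
side calcite_mid [([0.751, -0.092, 0.011], 0.57)]
1.2 [4.19918337e-06 1.23083356e-01 9.92396336e-01 2.76793835e-05] 0.025
```

View pics/scene0.png

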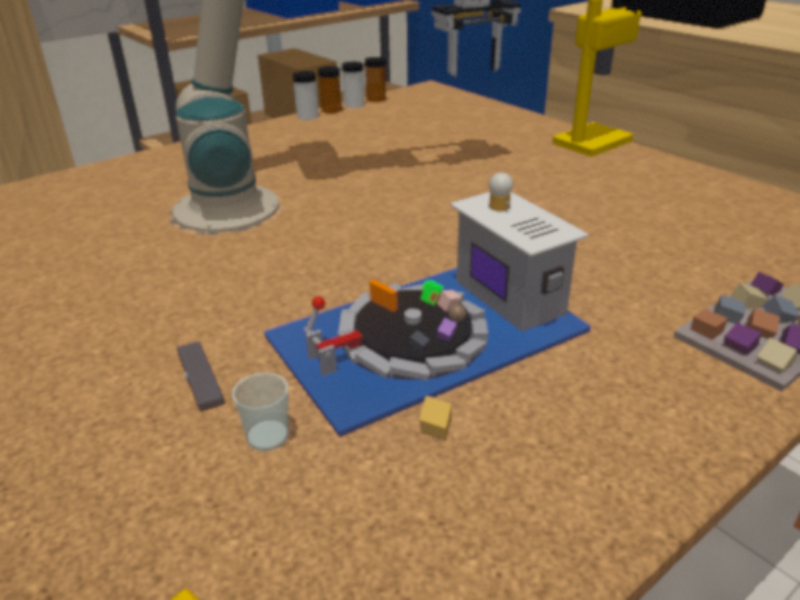

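View pics/side0.png

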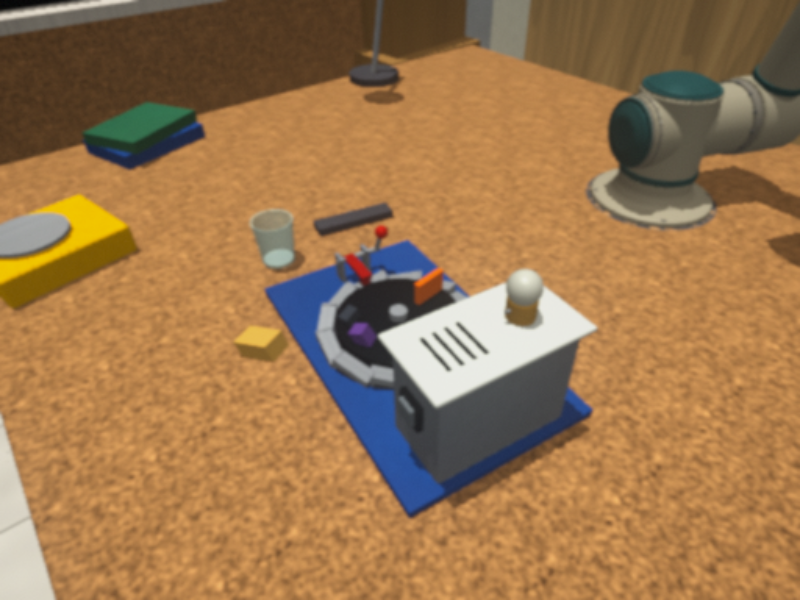

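The pictures confirm the network marks: hinge and window both give an indexer yaw of about -0.143, and the fin and ball are clear. I'll close the fingers and push the lever outward.

```bash
cat > h.py <<'E'
from plant import r, gripper_to, inverse_kinematics, vision, models, telemetry
import numpy as np
from scipy.spatial.transform import Rotation as R
C=np.array([.598,.001]); TH=-.143
def W(x,y,tip):            # indexer x,y (m), tip height -> TCP world
    c,s=np.cos(TH),np.sin(TH)
    return [C[0]+c*x-s*y, C[1]+s*x+c*y, tip+r.nose_length]
def Q(a=0.):               # tool down, tool y along indexer angle a
    a+=TH; y=np.array([np.cos(a),np.sin(a),0]); z=np.array([0,0,-1.])
    q=R.from_matrix(np.c_[np.cross(y,z),y,z]).as_quat()
    return [q[3],q[0],q[1],q[2]]
def I(p):                  # world -> indexer
    d=np.array(p[:2])-C; c,s=np.cos(TH),np.sin(TH)
    return [c*d[0]+s*d[1], -s*d[0]+c*d[1], p[2]]
def look(names,cams=("scene","side")):
    for cam in cams:
        vision.snapshot(cam)
        for n in names:
            print(cam,n,[(np.round(I(d["at"])[:3],3).tolist(),round(d["score"],2)) for d in models.mark_of(n,cam)[:1]])
    print("t",telemetry.current_t(),"F",np.round(telemetry.current_wrist_force(),1))
E
python3 - <<'E'
from h import *
gripper_to(0.0,5)
r.move_to(W(-.045,-.093,.16),Q())
print(telemetry.current_joints(),telemetry.current_opening())
r.move_l(W(-.045,-.093,.076),vel=.12)
print(r.move_l(W(-.045,-.137,.076),vel=.04,guard=10))
r.hold(.3)
look(["ball","nose","fin"])
E
```

```text
[-2.81401347e-01  2.63324920e-01  1.63953685e+00  3.49273668e-04
  1.23865079e+00 -1.39674843e-01] 0.0005399556292271597
False
scene ball [([-0.04, -0.165, 0.083], 0.82)]
scene nose [([0.004, -0.1, 0.077], 0.8)]
scene fin [([-0.056, -0.016, 0.05], 0.7)]
side ball [([-0.045, -0.167, 0.085], 0.63)]
side nose [([-0.003, -0.1, 0.071], 0.59)]
side fin [([-0.057, -0.018, 0.052], 0.63)]
t 8.0917 F [-0.7  0.2 -0.4]
```

```bash
cat >> h.py <<'E'
def finpose(deg,d,tip=.046,rad=.062):
    f=np.radians(deg); u=np.array([np.cos(f),np.sin(f)]); t=np.array([-u[1],u[0]])
    return W(*(rad*u+d*t),tip), Q(f-np.pi)
E
python3 - <<'E'
from h import *
r.move_l(W(-.045,-.110,.076),vel=.1)
r.move_l(W(-.045,-.110,.11),vel=.15)
p,q=finpose(195,.028,.10); r.move_l(p,rot=q,vel=.12)
p,q=finpose(195,.028); r.move_l(p,vel=.1)
for a in range(195,164,-6):
    p,q=finpose(a,.0135)
    if r.move_l(p,rot=q,vel=.04,guard=15): print("guard",a); break
p,q=finpose(165,.0135); 
print(np.array(telemetry.current_ee_pos())-p)
r.hold(.3)
look(["ball","nose","fin","willemite"])
import cv2
cv2.imwrite("pics/s1.png",cv2.resize(vision.snapshot("scene")[150:300,150:400,::-1],(800,480)))
E
```

```text
[ 4.52292862e-05  7.42709252e-05 -4.71740865e-05]
scene ball [([-0.046, -0.165, 0.08], 0.87)]
scene nose [([0.004, -0.103, 0.077], 0.9)]
scene fin [([-0.056, 0.017, 0.049], 0.82)]
scene willemite [([0.001, 0.065, 0.051], 0.8)]
side ball [([-0.043, -0.164, 0.085], 0.63)]
side nose [([-0.004, -0.102, 0.072], 0.57)]
side fin [([-0.057, 0.015, 0.051], 0.85)]
side willemite [([0.002, 0.061, 0.052], 0.65)]
t 13.1833 F [-0.1  0.2 -0.7]
```

View pics/s1.png

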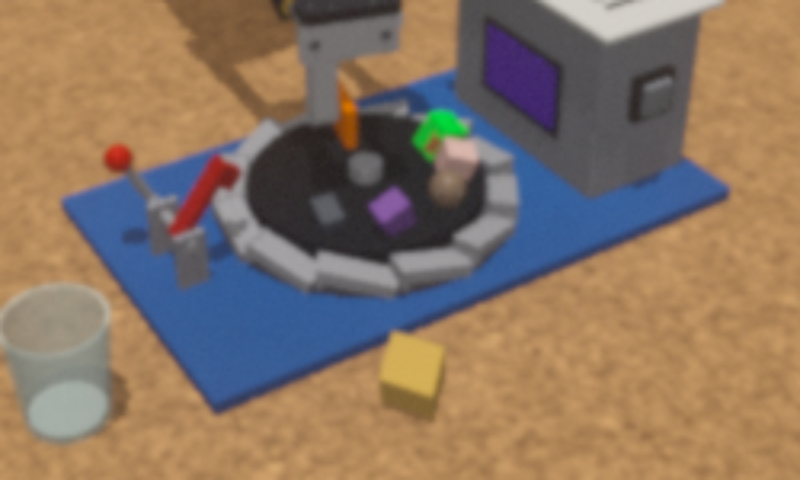

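The pawl is still tipped back, with the ball at (118,157). The fin (347,118) has turned to about 165° and the willemite (440,135) faces the window. Next I'll retract and tip the lever back.

```bash
python3 - <<'E'
from h import *
p,q=finpose(165,.03); r.move_l(p,vel=.1)
p,q=finpose(165,.03,.13); r.move_l(p,vel=.2)
r.move_l(W(-.045,-.203,.13),rot=Q(),vel=.15)
r.move_l(W(-.045,-.203,.076),vel=.12)
print(r.move_l(W(-.045,-.153,.076),vel=.04,guard=10))
r.hold(.3)
r.move_l(W(-.045,-.190,.076),vel=.1)
r.move_l(W(-.045,-.190,.17),vel=.2)
r.hold(.5)
look(["ball","nose","fin","willemite","cup_mid","case_mid","calcite_mid"])
import cv2
cv2.imwrite("pics/s2.png",cv2.resize(vision.snapshot("side")[120:270,130:380,::-1],(800,480)))
E
```

```text
False
scene ball [([-0.002, -0.002, -0.0], 0.7)]
scene nose [([0.001, -0.099, 0.034], 0.88)]
scene fin [([-0.058, 0.014, 0.05], 0.92)]
scene willemite [([0.001, 0.066, 0.05], 0.95)]
scene cup_mid [([0.079, -0.257, 0.04], 0.92)]
scene case_mid [([0.169, -0.073, 0.014], 0.7)]
scene calcite_mid [([0.167, -0.073, 0.015], 0.6)]
side ball [([-0.046, -0.125, 0.082], 0.7)]
side nose [([-0.002, -0.097, 0.028], 0.84)]
side fin [([-0.059, 0.018, 0.054], 0.61)]
side willemite [([-0.001, 0.063, 0.05], 0.87)]
side cup_mid [([0.081, -0.253, 0.035], 0.77)]
side case_mid [([-0.077, -0.295, 0.007], 0.73)]
side calcite_mid [([0.167, -0.07, 0.012], 0.67)]
t 20.275 F [ 0.3 -0.4 -0.4]
```

View pics/s2.png

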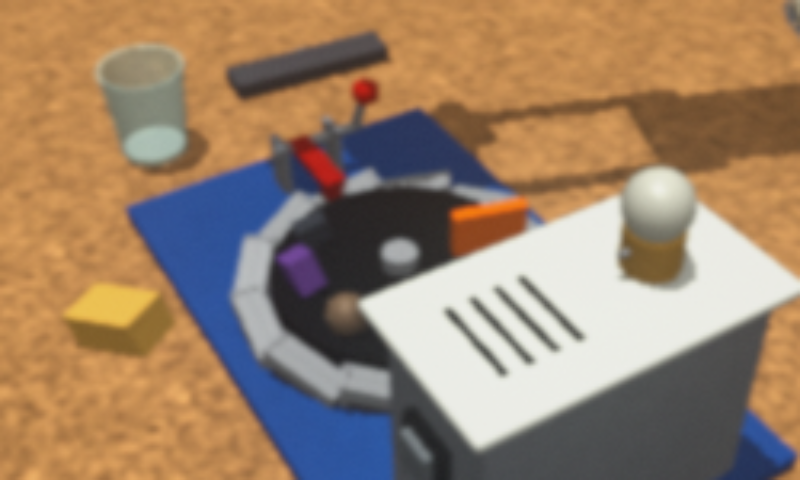

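The pawl looks down, and the cup, case and calcite haven't moved. The limit is tight, so I'll compare the ball and arm centroids with the starting picture.

```bash
python3 - <<'E'
from h import *
import cv2
cal=vision.get_calibration("side"); o=cal["orientation"]
Rm=R.from_quat([o[1],o[2],o[3],o[0]]).as_matrix()
def px(t):
    a=np.radians(65)+t; y=-.145+.045*np.cos(a); z=.044+.045*np.sin(a)
    p=W(-.045,y,z-r.nose_length); v=Rm.T@(np.array(p)-cal["position"])
    return cal["fx"]*v[0]/v[2]+cal["cx"],cal["fy"]*v[1]/v[2]+cal["cy"]
print("model",px(0),px(.1))
def cents(im):
    im=im.astype(int); m=((im[:,:,0]>90)&(im[:,:,1]<60)&(im[:,:,2]<60)).astype(np.uint8)
    n,l,s,c=cv2.connectedComponentsWithStats(m)
    return [(s[i,4],c[i].round(2).tolist()) for i in range(1,n) if s[i,4]>8]
a=cv2.imread("pics/side0.png")[:,:,::-1]
b=cv2.resize(vision.snapshot("side"),(800,600))
print(cents(a)); print(cents(b))
E
```

```text
model (np.float64(243.85301537731272), np.float64(147.9209250760451)) (np.float64(242.95325784553575), np.float64(146.44120687957704))
[(np.int32(96), [380.86, 232.1]), (np.int32(308), [358.79, 267.48]), (np.int32(59), [423.46, 295.95])]
[(np.int32(95), [381.02, 232.23]), (np.int32(333), [358.4, 267.28]), (np.int32(16), [423.12, 303.5])]
```

```bash
python3 -c "
from h import *
print(r.sign_off())"
```

```text
the job is handed in; nothing more can be done
None
```

The job is handed in, though no verdict came back: the carousel is one notch back with the willemite at the window, the pawl is down in the new notch within about 0.01 rad of its starting tilt, and the cup, case and calcite have not moved.

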